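# Square up the row of portable drives with a ruler

## Task

The portable drives stand ragged in their rack. Take the ruler from the desk pad and push the row gently back with its straight edge until the longest drive bears lightly on the back rail and all the front ends stand in one straight line parallel to the rail; touch the drives only with the ruler and do not press them hard against the rail. Then lay the ruler flat back on the pad, setting it down before you let go, and leave everything else where it is.

Things in the scene. Friction and masses are not known exactly. Their poses are not given: they have to be found in the camera images.
- rack: low wooden rack fixed to the desk, open at the front; the drives stand in it in a row, on the desk itself. x points to its back, y along the row. Its back rail (219 mm long, 48 mm high, along y) is clamped by two brass knobs at an unrecorded depth: front face at x = -14 to 0 mm; it does not give. Side cheeks at y = +-116 mm, 12 mm thick, 48 mm high, reach to x = -90 mm. Origin on the desk, mid-row.
- ruler: aluminium safety ruler lying flat on the desk pad, working edge away from the robot: plate 300 mm long (y), 80 mm wide (x), 4 mm thick, 280 g, with a red grip bar on top. Origin under the plate's centre, z up. The bar is 14 mm wide (x), 160 mm long (y), its top 34 mm above the ruler's underside.
- ruler_grip (a point): centre of the ruler's red grip bar, 19 mm above the ruler's underside and 60 mm behind the working edge (at x = -20 mm of the ruler)
- ruler_edge (a point): middle of the ruler's straight, graduated working edge, mid-thickness (at x = +40 mm of the ruler, 2 mm above its underside); the edge runs along the ruler's y
- pad: green desk pad fixed to the desk, 300 mm (x) by 380 mm (y), 3 mm thick; origin under its centre, on the desk
- drive_orange: portable drive standing on its long edge in the rack: orange bumper, silver side plates; 24 mm thick (y), 66 mm high, 0.1 to 0.35 kg, slides at 0.5 to 3.5 N. Length (x) unrecorded: the five differ, 90 to 125 mm, the longest at least 5 mm over the next. Origin at the foot of the front end face (port end, facing out of the rack), mid-thickness; x points to the rail.
- drive_blue: portable drive standing on its long edge in the rack: blue bumper, grey side plates; 23 mm thick (y), 66 mm high, 0.1 to 0.35 kg, slides at 0.5 to 3.5 N. Length (x) unrecorded: the five differ, 90 to 125 mm, the longest at least 5 mm over the next. Origin at the foot of the front end face (port end, facing out of the rack), mid-thickness; x points to the rail.
- drive_green: portable drive standing on its long edge in the rack: green bumper, black side plates; 22 mm thick (y), 66 mm high, 0.1 to 0.35 kg, slides at 0.5 to 3.5 N. Length (x) unrecorded: the five differ, 90 to 125 mm, the longest at least 5 mm over the next. Origin at the foot of the front end face (port end, facing out of the rack), mid-thickness; x points to the rail.
- drive_black: portable drive standing on its long edge in the rack: black bumper, steel side plates; 24 mm thick (y), 66 mm high, 0.1 to 0.35 kg, slides at 0.5 to 3.5 N. Length (x) unrecorded: the five differ, 90 to 125 mm, the longest at least 5 mm over the next. Origin at the foot of the front end face (port end, facing out of the rack), mid-thickness; x points to the rail.
- drive_white: portable drive standing on its long edge in the rack: white bumper, grey side plates; 21 mm thick (y), 66 mm high, 0.1 to 0.35 kg, slides at 0.5 to 3.5 N. Length (x) unrecorded: the five differ, 90 to 125 mm, the longest at least 5 mm over the next. Origin at the foot of the front end face (port end, facing out of the rack), mid-thickness; x points to the rail.
- eraser: white block eraser in a blue sleeve, 22 x 50 x 12 mm, lying on the desk pad near its far edge; origin under its centre
- pen: blue capped pen, 132 mm long (along its y) and 11 mm thick, lying on the desk pad along its near edge; origin under its centre
- mug: blue mug, 80 mm across, 92 mm high, left of the rack; origin under its centre
- mouse: black computer mouse, 104 x 60 x 33 mm, left of the rack; origin under its centre
- pencil_cup: dark steel cup with pencils, 76 mm across, 190 mm high overall, at the far side of the desk; origin under its centre
- carton: green cardboard product box, 85 x 160 x 55 mm, at the far right; origin under its centre
- stapler: red stapler, 145 x 34 x 52 mm, at the far left; origin under its centre
There are look-alikes about, which are no part of the job. Several things have the shape of the drive_orange; the one meant has the colours described above.

How it is judged:
On the way, in this order (a step that is already met when the one before it is completed fails the run):
1. the longest drive is pushed home, pressing lightly on the back rail, with all front ends in one line parallel to the rail (((x of drive_orange in the frame of rack between -0.137 and -0.131 m and x of drive_blue in the frame of rack between -0.137 and -0.131 m and x of drive_green in the frame of rack between -0.137 and -0.131 m and x of drive_black in the frame of rack between -0.137 and -0.131 m and x of drive_white in the frame of rack between -0.137 and -0.131 m) or (x of drive_orange in the frame of rack between -0.136 and -0.13 m and x of drive_blue in the frame of rack between -0.136 and -0.13 m and x of drive_green in the frame of rack between -0.136 and -0.13 m and x of drive_black in the frame of rack between -0.136 and -0.13 m and x of drive_white in the frame of rack between -0.136 and -0.13 m) or (x of drive_orange in the frame of rack between -0.135 and -0.129 m and x of drive_blue in the frame of rack between -0.135 and -0.129 m and x of drive_green in the frame of rack between -0.135 and -0.129 m and x of drive_black in the frame of rack between -0.135 and -0.129 m and x of drive_white in the frame of rack between -0.135 and -0.129 m) or (x of drive_orange in the frame of rack between -0.134 and -0.128 m and x of drive_blue in the frame of rack between -0.134 and -0.128 m and x of drive_green in the frame of rack between -0.134 and -0.128 m and x of drive_black in the frame of rack between -0.134 and -0.128 m and x of drive_white in the frame of rack between -0.134 and -0.128 m) or (x of drive_orange in the frame of rack between -0.133 and -0.127 m and x of drive_blue in the frame of rack between -0.133 and -0.127 m and x of drive_green in the frame of rack between -0.133 and -0.127 m and x of drive_black in the frame of rack between -0.133 and -0.127 m and x of drive_white in the frame of rack between -0.133 and -0.127 m) or (x of drive_orange in the frame of rack between -0.132 and -0.126 m and x of drive_blue in the frame of rack between -0.132 and -0.126 m and x of drive_green in the frame of rack between -0.132 and -0.126 m and x of drive_black in the frame of rack between -0.132 and -0.126 m and x of drive_white in the frame of rack between -0.132 and -0.126 m) or (x of drive_orange in the frame of rack between -0.131 and -0.125 m and x of drive_blue in the frame of rack between -0.131 and -0.125 m and x of drive_green in the frame of rack between -0.131 and -0.125 m and x of drive_black in the frame of rack between -0.131 and -0.125 m and x of drive_white in the frame of rack between -0.131 and -0.125 m) or (x of drive_orange in the frame of rack between -0.13 and -0.124 m and x of drive_blue in the frame of rack between -0.13 and -0.124 m and x of drive_green in the frame of rack between -0.13 and -0.124 m and x of drive_black in the frame of rack between -0.13 and -0.124 m and x of drive_white in the frame of rack between -0.13 and -0.124 m) or (x of drive_orange in the frame of rack between -0.129 and -0.123 m and x of drive_blue in the frame of rack between -0.129 and -0.123 m and x of drive_green in the frame of rack between -0.129 and -0.123 m and x of drive_black in the frame of rack between -0.129 and -0.123 m and x of drive_white in the frame of rack between -0.129 and -0.123 m) or (x of drive_orange in the frame of rack between -0.128 and -0.122 m and x of drive_blue in the frame of rack between -0.128 and -0.122 m and x of drive_green in the frame of rack between -0.128 and -0.122 m and x of drive_black in the frame of rack between -0.128 and -0.122 m and x of drive_white in the frame of rack between -0.128 and -0.122 m) or (x of drive_orange in the frame of rack between -0.127 and -0.121 m and x of drive_blue in the frame of rack between -0.127 and -0.121 m and x of drive_green in the frame of rack between -0.127 and -0.121 m and x of drive_black in the frame of rack between -0.127 and -0.121 m and x of drive_white in the frame of rack between -0.127 and -0.121 m) or (x of drive_orange in the frame of rack between -0.126 and -0.12 m and x of drive_blue in the frame of rack between -0.126 and -0.12 m and x of drive_green in the frame of rack between -0.126 and -0.12 m and x of drive_black in the frame of rack between -0.126 and -0.12 m and x of drive_white in the frame of rack between -0.126 and -0.12 m) or (x of drive_orange in the frame of rack between -0.125 and -0.119 m and x of drive_blue in the frame of rack between -0.125 and -0.119 m and x of drive_green in the frame of rack between -0.125 and -0.119 m and x of drive_black in the frame of rack between -0.125 and -0.119 m and x of drive_white in the frame of rack between -0.125 and -0.119 m) or (x of drive_orange in the frame of rack between -0.124 and -0.118 m and x of drive_blue in the frame of rack between -0.124 and -0.118 m and x of drive_green in the frame of rack between -0.124 and -0.118 m and x of drive_black in the frame of rack between -0.124 and -0.118 m and x of drive_white in the frame of rack between -0.124 and -0.118 m) or (x of drive_orange in the frame of rack between -0.123 and -0.117 m and x of drive_blue in the frame of rack between -0.123 and -0.117 m and x of drive_green in the frame of rack between -0.123 and -0.117 m and x of drive_black in the frame of rack between -0.123 and -0.117 m and x of drive_white in the frame of rack between -0.123 and -0.117 m) or (x of drive_orange in the frame of rack between -0.122 and -0.116 m and x of drive_blue in the frame of rack between -0.122 and -0.116 m and x of drive_green in the frame of rack between -0.122 and -0.116 m and x of drive_black in the frame of rack between -0.122 and -0.116 m and x of drive_white in the frame of rack between -0.122 and -0.116 m) or (x of drive_orange in the frame of rack between -0.121 and -0.115 m and x of drive_blue in the frame of rack between -0.121 and -0.115 m and x of drive_green in the frame of rack between -0.121 and -0.115 m and x of drive_black in the frame of rack between -0.121 and -0.115 m and x of drive_white in the frame of rack between -0.121 and -0.115 m) or (x of drive_orange in the frame of rack between -0.12 and -0.114 m and x of drive_blue in the frame of rack between -0.12 and -0.114 m and x of drive_green in the frame of rack between -0.12 and -0.114 m and x of drive_black in the frame of rack between -0.12 and -0.114 m and x of drive_white in the frame of rack between -0.12 and -0.114 m) or (x of drive_orange in the frame of rack between -0.119 and -0.113 m and x of drive_blue in the frame of rack between -0.119 and -0.113 m and x of drive_green in the frame of rack between -0.119 and -0.113 m and x of drive_black in the frame of rack between -0.119 and -0.113 m and x of drive_white in the frame of rack between -0.119 and -0.113 m)) and angle between the x axis of each of drive_orange, drive_blue, drive_green, drive_black, drive_white and the x axis of rack, either way round below 0.08 rad and angle between each of drive_orange, drive_blue, drive_green, drive_black, drive_white's own z axis and vertical below 0.06 rad and contact force between any of drive_orange, drive_blue, drive_green, drive_black, drive_white and rack above 2 N), for 0.1 s.
2. the ruler lies on the desk pad while still held (x of ruler in the frame of pad between -0.12 and 0.12 m and y of ruler in the frame of pad between -0.16 and 0.16 m and z of ruler in the frame of pad below 0.009 m and angle between ruler's own z axis and vertical below 0.06 rad and contact force between the fingers and ruler above 1 N), for 0.05 s.
At the end, for the whole second after the job is handed in: All five front ends in one line parallel to the back rail (within a band 5 mm deep), drives upright and square to the rail within 0.08 rad, where the longest met the rail; ruler flat on the pad, its centre 30 mm or more inside the pad's edges in x and y, let go; all at rest (((x of drive_orange in the frame of rack between -0.137 and -0.131 m and x of drive_blue in the frame of rack between -0.137 and -0.131 m and x of drive_green in the frame of rack between -0.137 and -0.131 m and x of drive_black in the frame of rack between -0.137 and -0.131 m and x of drive_white in the frame of rack between -0.137 and -0.131 m) or (x of drive_orange in the frame of rack between -0.136 and -0.13 m and x of drive_blue in the frame of rack between -0.136 and -0.13 m and x of drive_green in the frame of rack between -0.136 and -0.13 m and x of drive_black in the frame of rack between -0.136 and -0.13 m and x of drive_white in the frame of rack between -0.136 and -0.13 m) or (x of drive_orange in the frame of rack between -0.135 and -0.129 m and x of drive_blue in the frame of rack between -0.135 and -0.129 m and x of drive_green in the frame of rack between -0.135 and -0.129 m and x of drive_black in the frame of rack between -0.135 and -0.129 m and x of drive_white in the frame of rack between -0.135 and -0.129 m) or (x of drive_orange in the frame of rack between -0.134 and -0.128 m and x of drive_blue in the frame of rack between -0.134 and -0.128 m and x of drive_green in the frame of rack between -0.134 and -0.128 m and x of drive_black in the frame of rack between -0.134 and -0.128 m and x of drive_white in the frame of rack between -0.134 and -0.128 m) or (x of drive_orange in the frame of rack between -0.133 and -0.127 m and x of drive_blue in the frame of rack between -0.133 and -0.127 m and x of drive_green in the frame of rack between -0.133 and -0.127 m and x of drive_black in the frame of rack between -0.133 and -0.127 m and x of drive_white in the frame of rack between -0.133 and -0.127 m) or (x of drive_orange in the frame of rack between -0.132 and -0.126 m and x of drive_blue in the frame of rack between -0.132 and -0.126 m and x of drive_green in the frame of rack between -0.132 and -0.126 m and x of drive_black in the frame of rack between -0.132 and -0.126 m and x of drive_white in the frame of rack between -0.132 and -0.126 m) or (x of drive_orange in the frame of rack between -0.131 and -0.125 m and x of drive_blue in the frame of rack between -0.131 and -0.125 m and x of drive_green in the frame of rack between -0.131 and -0.125 m and x of drive_black in the frame of rack between -0.131 and -0.125 m and x of drive_white in the frame of rack between -0.131 and -0.125 m) or (x of drive_orange in the frame of rack between -0.13 and -0.124 m and x of drive_blue in the frame of rack between -0.13 and -0.124 m and x of drive_green in the frame of rack between -0.13 and -0.124 m and x of drive_black in the frame of rack between -0.13 and -0.124 m and x of drive_white in the frame of rack between -0.13 and -0.124 m) or (x of drive_orange in the frame of rack between -0.129 and -0.123 m and x of drive_blue in the frame of rack between -0.129 and -0.123 m and x of drive_green in the frame of rack between -0.129 and -0.123 m and x of drive_black in the frame of rack between -0.129 and -0.123 m and x of drive_white in the frame of rack between -0.129 and -0.123 m) or (x of drive_orange in the frame of rack between -0.128 and -0.122 m and x of drive_blue in the frame of rack between -0.128 and -0.122 m and x of drive_green in the frame of rack between -0.128 and -0.122 m and x of drive_black in the frame of rack between -0.128 and -0.122 m and x of drive_white in the frame of rack between -0.128 and -0.122 m) or (x of drive_orange in the frame of rack between -0.127 and -0.121 m and x of drive_blue in the frame of rack between -0.127 and -0.121 m and x of drive_green in the frame of rack between -0.127 and -0.121 m and x of drive_black in the frame of rack between -0.127 and -0.121 m and x of drive_white in the frame of rack between -0.127 and -0.121 m) or (x of drive_orange in the frame of rack between -0.126 and -0.12 m and x of drive_blue in the frame of rack between -0.126 and -0.12 m and x of drive_green in the frame of rack between -0.126 and -0.12 m and x of drive_black in the frame of rack between -0.126 and -0.12 m and x of drive_white in the frame of rack between -0.126 and -0.12 m) or (x of drive_orange in the frame of rack between -0.125 and -0.119 m and x of drive_blue in the frame of rack between -0.125 and -0.119 m and x of drive_green in the frame of rack between -0.125 and -0.119 m and x of drive_black in the frame of rack between -0.125 and -0.119 m and x of drive_white in the frame of rack between -0.125 and -0.119 m) or (x of drive_orange in the frame of rack between -0.124 and -0.118 m and x of drive_blue in the frame of rack between -0.124 and -0.118 m and x of drive_green in the frame of rack between -0.124 and -0.118 m and x of drive_black in the frame of rack between -0.124 and -0.118 m and x of drive_white in the frame of rack between -0.124 and -0.118 m) or (x of drive_orange in the frame of rack between -0.123 and -0.117 m and x of drive_blue in the frame of rack between -0.123 and -0.117 m and x of drive_green in the frame of rack between -0.123 and -0.117 m and x of drive_black in the frame of rack between -0.123 and -0.117 m and x of drive_white in the frame of rack between -0.123 and -0.117 m) or (x of drive_orange in the frame of rack between -0.122 and -0.116 m and x of drive_blue in the frame of rack between -0.122 and -0.116 m and x of drive_green in the frame of rack between -0.122 and -0.116 m and x of drive_black in the frame of rack between -0.122 and -0.116 m and x of drive_white in the frame of rack between -0.122 and -0.116 m) or (x of drive_orange in the frame of rack between -0.121 and -0.115 m and x of drive_blue in the frame of rack between -0.121 and -0.115 m and x of drive_green in the frame of rack between -0.121 and -0.115 m and x of drive_black in the frame of rack between -0.121 and -0.115 m and x of drive_white in the frame of rack between -0.121 and -0.115 m) or (x of drive_orange in the frame of rack between -0.12 and -0.114 m and x of drive_blue in the frame of rack between -0.12 and -0.114 m and x of drive_green in the frame of rack between -0.12 and -0.114 m and x of drive_black in the frame of rack between -0.12 and -0.114 m and x of drive_white in the frame of rack between -0.12 and -0.114 m) or (x of drive_orange in the frame of rack between -0.119 and -0.113 m and x of drive_blue in the frame of rack between -0.119 and -0.113 m and x of drive_green in the frame of rack between -0.119 and -0.113 m and x of drive_black in the frame of rack between -0.119 and -0.113 m and x of drive_white in the frame of rack between -0.119 and -0.113 m)) and angle between the x axis of each of drive_orange, drive_blue, drive_green, drive_black, drive_white and the x axis of rack, either way round below 0.08 rad and angle between each of drive_orange, drive_blue, drive_green, drive_black, drive_white's own z axis and vertical below 0.06 rad and x of ruler in the frame of pad between -0.12 and 0.12 m and y of ruler in the frame of pad between -0.16 and 0.16 m and z of ruler in the frame of pad below 0.006 m and angle between ruler's own z axis and vertical below 0.04 rad and linear speed of each of ruler, drive_orange, drive_blue, drive_green, drive_black, drive_white below 0.02 m/s); the robot touches nothing.
It fails at once if a drive is pressed against the rack with more than 20 N (contact force between any of drive_orange, drive_blue, drive_green, drive_black, drive_white and rack above 20 N).
It fails at once if the robot itself touches a drive (contact force between any of the fingers, the arm and drive_orange above 0.5 N or contact force between any of the fingers, the arm and drive_blue above 0.5 N or contact force between any of the fingers, the arm and drive_green above 0.5 N or contact force between any of the fingers, the arm and drive_black above 0.5 N or contact force between any of the fingers, the arm and drive_white above 0.5 N).
It fails at once if a drive is tipped by more than 0.3 rad (angle between any of drive_orange, drive_blue, drive_green, drive_black, drive_white's own z axis and vertical above 0.3 rad).
It fails at once if another thing on the desk is moved by more than 15 mm (distance of any of eraser, pen, mug, mouse, pencil_cup, carton, stapler from where it was at the start of the episode above 0.015 m).
It also fails if it takes over 72 s, if anything falls off the work surface, if the arm or the gripper's body presses on something with over 40 N, if the wrist force passes 120 N, or if a joint passes its speed limit or range.

## Robot

A 6-joint arm with a two-finger parallel gripper is mounted at the origin on the work surface. World frame = base frame: x ahead of the robot, y to its left, z up, the work surface at z = 0. Lengths are in m, angles in rad, forces in N, time in s.
With the tool pointing down it reaches from about 0.4 to 0.825 m from the base axis. Payload 7 kg.
Tool frame: the origin (TCP) lies midway between the tips of the shut fingers; the grasp point (between the pads) lies 19 mm behind it; z points along the fingers, y is the line along which they close (so a half turn about z gives the same grasp; the last joint's range is limited). The gripper opens to 85 mm and grips with 20 to 120 N. Pads are 22 mm wide; open, the fingers measure 114 mm over their backs; the gripper's body (76 mm by 85 mm) begins 54 mm behind the grasp point. The pads swing forward as they close: fully open they stand 13 mm farther back than shut.
Start: joints at [-0.941, 0.359, 0.012, 0, -1.224, -0.288], TCP at [0.226, -0.636, 0.231] pointing down, gripper open.
Joint ranges: [-3.07, 3.07], [-1.43, 2.12], [-1.02, 1.25], [-3.03, 1.67], [-3.05, -0], [-3.03, 3.03]. Speed limits (rad/s): [2.39, 2.39, 3.01, 3.14, 3.14, 3.14].

## Interface

Orientations are given as a unit quaternion [x, y, z, w].
In Python, from plant import env gives the robot as it stands.
- The arm moves only by the tool play_rows, never from a script. Its argument "steps" is a list of rows, each a list of 7 numbers: the turn, a rotation vector about the world's x, y, z in rad, then the shift along the world's x, y, z in mm, then the opening, from 0 (shut) to 1 (fully open). In form: [[ax, ay, az, dx, dy, dz, grip], ...]. A call has exactly 8 rows; each row shifts and turns the commanded pose from where the row before left it; what a row does not reach is not made up. A row lasts 1/12 s, in which the tool goes at most 41.7 mm and 7.16 degrees, less where a joint would pass 70% of its speed; a pose out of reach is approached as far as the arm can. A call is refused whole if a number of a shift passes 41.7 or a number of a turn 0.125, either way. A call with a gripper value outside its range is refused whole. The fingers move at their own pace and stop on an object; the grip force is fixed at half the most. Time passes only in rows, so rows that do not move let the fingers close, or fill a call up. It gives the time, the measured TCP pose, the force, the opening and the grip force at its end, in the units of the state.
- env.get_state(): the state, without advancing time (a new reading comes with each control period).
- env.capture(name): name is "scene" or "side" or "wrist"; returns a dict with "color" (480x640x3 uint8, blue, green, red), "fx", "fy", "cx", "cy" (pixels), "eye" and "attitude" of the camera in the world. Camera axes: x right, y up, looking along -z (the intrinsics and any distortion apply to the point x, -y, -z); pixel columns grow to the right and rows downward; lengths in m; the calibration is good to about 2 mm. A picture is of the moment at which its call begins. There is no depth.
- env.job_done(): hands the job in; it is judged then, once.
The state is a dict: "time": time; "joint_pos": joint angles; "qvel": joint speeds; "joint_torque": joint torques, N m; "ee_pos": TCP position; "tcp_rot": TCP orientation; "ft_force": force on the tool from outside, world axes, zero at the start; "torque": the same for the moment, N m; "finger_gap": opening from 0.0 (shut) to 1.0 (fully open); "grasp_force": force on a finger pad.
Only numpy, scipy, OpenCV 4.12 (cv2) and the standard library are available. Lean on these libraries where they do the work, as an engineer would, in place of code of your own. Each camera call takes 0.05 s, during which the arm holds its last target. There are 200 camera calls.

## Working session

There is one attempt and no reset: what is moved stays moved. The work goes in short steps, Python scripts to look and compute and a tool call to move; the robot and the scene stay as the last step left them, time stands still between calls to the robot, and variables do not carry over. Pictures are saved under pics/ and viewed, at most 11 in all, crops included, and the job is handed in when it is done.

Besides the shell and the picture viewer there is one more tool, called after "Call:" as name(argument=value, ...), one argument or row to a line, values as JSON. play_rows: Moves the arm, as the interface text tells. Its arguments: {"type":"object","properties":{"steps":{"type":"array"}},"required":["steps"]}

```bash
ls; mkdir -p pics
cat > h.py <<'E'
import numpy as np, cv2
from scipy.spatial.transform import Rotation as R
from plant import env
def cap(n,f=None):
    c=env.capture(n)
    if f: cv2.imwrite('pics/'+f,c['color'])
    return c
def rot(c):
    a=np.array(c['attitude'],float)
    return R.from_quat(a).as_matrix() if a.size==4 else a.reshape(3,3)
def ray(c,u,v,z):
    d=rot(c)@np.array([(u-c['cx'])/c['fx'],-(v-c['cy'])/c['fy'],-1.0]); e=np.array(c['eye'])
    return e+d*(z-e[2])/d[2]
def proj(c,p):
    q=rot(c).T@(np.array(p)-np.array(c['eye'])); return np.array([c['cx']+c['fx']*q[0]/-q[2], c['cy']-c['fy']*q[1]/-q[2]])
E
python3 - <<'E'
from h import *
for n in ('scene','side','wrist'):
    c=cap(n,n+'0.png'); print(n,{k:np.round(v,3).tolist() if not isinstance(v,(int,float)) else v for k,v in c.items() if k!='color'})
print(env.get_state())
E
```

```text
pics
scene {'fx': 529.6394437825178, 'fy': 529.6394437825178, 'cx': 321.2105208875876, 'cy': 240.74736025543103, 'eye': [1.369, 0.285, 0.816], 'attitude': [0.261, 0.34, 0.726, 0.537]}
side {'fx': 461.7416857773477, 'fy': 461.7416857773477, 'cx': 314.20146040498173, 'cy': 238.03802913597542, 'eye': [0.037, -0.618, 0.709], 'attitude': [0.402, -0.129, -0.269, 0.866]}
wrist {'fx': 382.35236479442176, 'fy': 382.35236479442176, 'cx': 319.8200653807831, 'cy': 241.15904751881644, 'eye': [0.16, -0.66, 0.373], 'attitude': [-0.08, -0.114, 0.809, 0.571]}
{'time': 0.15, 'joint_pos': array([-9.40897104e-01,  3.59216608e-01,  1.12781999e-02, -2.45102121e-04,
       -1.22407421e+00, -2.88156059e-01]), 'qvel': array([-0.00062764, -0.0013008 ,  0.00054077, -0.0002138 , -0.00021232,
       -0.00129439]), 'joint_torque': array([-1.10160985e-03, -5.83876169e+01,  2.93648243e+01,  6.94052115e+00,
       -4.30605520e-03, -1.44394500e-05]), 'ee_pos': array([ 0.22610641, -0.63563211,  0.23058819]), 'tcp_rot': array([-1.70000162e-01,  9.85443840e-01,  5.96249510e-04, -1.66150600e-04]), 'ft_force': array([ 0.74497539, -0.16840626, -0.24246431]), 'torque': array([ 0.03348091,  0.030115  , -0.04375265]), 'grasp_force': 0.0, 'finger_gap': 0.9970209620170891}
```

View pics/scene0.png

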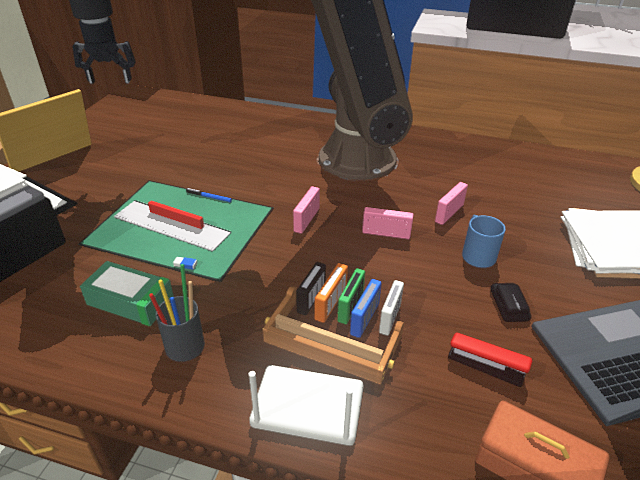

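View pics/side0.png

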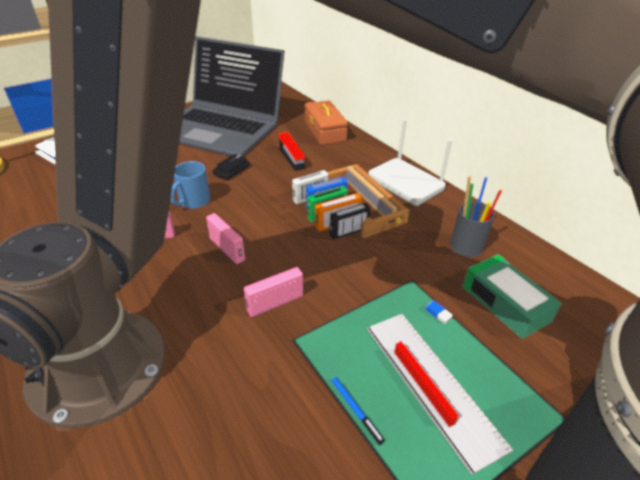

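The scene view shows the pad at about (180,225), with the red bar at (175,215) and the eraser at (185,262). The rack is at (335,330) with the row of drives at (350,300), and the pink look-alikes stand in front of it. Next I'll measure the pad, bar and rack.

Run:
```python
from h import *
c=cap('scene'); im=c['color']; hsv=cv2.cvtColor(im,cv2.COLOR_BGR2HSV)
cv2.imwrite('pics/rack.png',cv2.resize(im[250:390,250:420],None,fx=4.2,fy=4.2,interpolation=cv2.INTER_CUBIC))
s=cap('side'); hs=cv2.cvtColor(s['color'],cv2.COLOR_BGR2HSV)
for n,cc,h in (('scene',c,hsv),('side',s,hs)):
    red=((h[...,0]<8)|(h[...,0]>172))&(h[...,1]>170)&(h[...,2]>110)
    m=red.astype(np.uint8)*255
    k,l,st,ce=cv2.connectedComponentsWithStats(m)
    for i in range(1,k):
        if st[i,4]>150:
            r=cv2.minAreaRect(np.argwhere(l==i)[:,::-1].astype(np.float32)); print(n,'red',st[i,4],ce[i].round(1),cv2.boxPoints(r).round(1).tolist())
            P=[ray(cc,u,v,0.037)[:2].round(4).tolist() for u,v in cv2.boxPoints(r)]; print(P)
    g=cv2.inRange(h,(60,90,40),(90,255,255))
    cs,_=cv2.findContours(g,0,2); 
    for q in sorted(cs,key=cv2.contourArea)[-2:]:
        a=cv2.approxPolyDP(cv2.convexHull(q),6,True)[:,0]; print(n,'green',[(p.tolist(),ray(cc,*p,0.003)[:2].round(3).tolist()) for p in a])
    w=cv2.inRange(h,(0,0,170),(179,45,255))
    cs,_=cv2.findContours(w,0,2)
    for q in cs:
        if cv2.contourArea(q)>500:
            a=cv2.boxPoints(cv2.minAreaRect(q)); p=ray(cc,*a.mean(0),0.007)
            if abs(p[1]+.4)<.25 and p[0]<.85: print(n,'white',[ (u.round(1).tolist(),ray(cc,*u,0.007)[:2].round(4).tolist()) for u in a])
```

```text
scene red 599 [174.9 213.9] [[145.6999969482422, 209.89999389648438], [149.1999969482422, 199.39999389648438], [204.39999389648438, 217.8000030517578], [200.89999389648438, 228.3000030517578]]
[[0.469, -0.4267], [0.4262, -0.4424], [0.4546, -0.274], [0.4949, -0.2632]]
scene red 1192 [493.6 352.6] [[448.6000061035156, 345.8999938964844], [453.8999938964844, 330.6000061035156], [533.5, 357.8999938964844], [528.2000122070312, 373.20001220703125]]
[[0.6796, 0.3404], [0.6384, 0.3461], [0.6614, 0.4933], [0.7, 0.4838]]
scene green [([80, 286], [0.721, -0.444]), ([109, 262], [0.634, -0.43]), ([168, 279], [0.644, -0.273]), ([172, 295], [0.686, -0.241]), ([148, 325], [0.776, -0.245]), ([87, 304], [0.763, -0.397])]
scene green [([149, 181], [0.306, -0.522]), ([270, 207], [0.32, -0.156]), ([186, 321], [0.744, -0.177]), ([82, 243], [0.594, -0.531])]
scene white [([91.80000305175781, 284.70001220703125], [0.713, -0.4188]), ([98.5, 262.6000061035156], [0.6464, -0.4479]), ([149.0, 277.8999938964844], [0.657, -0.3122]), ([142.3000030517578, 300.0], [0.7212, -0.29])]
scene white [([114.19999694824219, 
[... 1049 characters left out ...]
, [0.421, -0.53]), ([398, 479], [0.307, -0.451])]
side white [([368.70001220703125, 326.8999938964844], [0.4512, -0.2122]), ([404.5, 300.8999938964844], [0.5545, -0.2018]), ([512.7999877929688, 449.3999938964844], [0.4806, -0.5201]), ([477.0, 475.5], [0.4048, -0.5146])]
side white [([608.4000244140625, 306.5], [0.8837, -0.4458]), ([633.0, 305.0], [0.9289, -0.4718]), ([639.7000122070312, 414.0], [0.7007, -0.601]), ([615.2000122070312, 415.5], [0.6649, -0.5796])]
side white [([487.3999938964844, 279.1000061035156], [0.7443, -0.2562]), ([500.79998779296875, 261.79998779296875], [0.8127, -0.2376]), ([547.0, 297.79998779296875], [0.8022, -0.3611]), ([533.5999755859375, 315.0], [0.7394, -0.3737])]
```

View pics/rack.png

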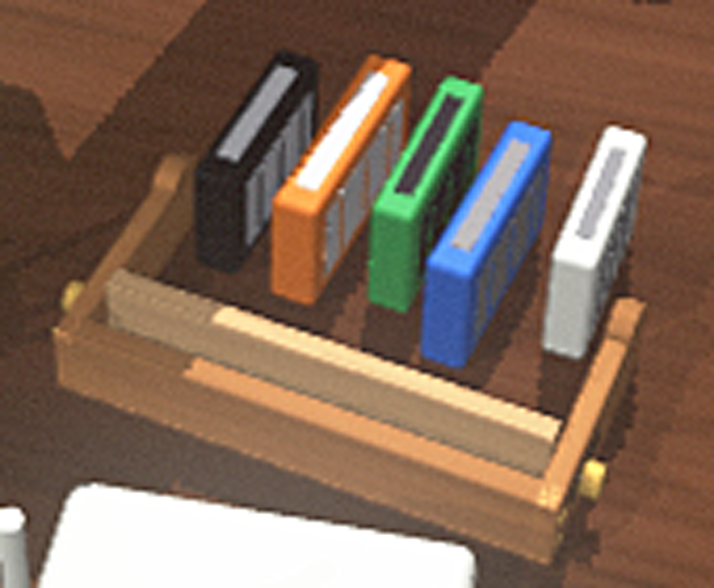

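The crop clearly shows the rail's top strip from (118,268) to (560,424), the cheek fronts, and the five drives' front top corners. I'll convert those to world coordinates, along with the pink decoys.

Run:
```python
from h import *
c=cap('scene')
f=lambda x,y,z: ray(c,250+x/4.2,250+y/4.2,z)[:2]
L=f(118,268,.048);Rr=f(560,424,.048)
print('rail',L,Rr,np.linalg.norm(Rr-L)); 
y=(Rr-L)/np.linalg.norm(Rr-L); x=np.array([y[1],-y[0]]); print('yaw',np.arctan2(x[1],x[0]))
# back wall outer top corners/ inner beam edges, cheek front corners
pts=dict(cheekL=(180,157,.048),cheekR=(628,300,.048),wallBL=(60,335,.048),wallBR=(552,500,.048),beamL=(190,362,.048),beamR=(545,484,.048),
 black=(300,55,.066),orange=(393,62,.066),green=(468,80,.066),blue=(535,126,.066),white=(630,130,.066),
 blackb=(220,268,0),orangeb=(297,302,0),greenb=(390,308,0),blueb=(445,362,0),whiteb=(565,355,0))
for k,p in pts.items():
    w=f(*p); print(k,w.round(4),'rel rail', (x@(w-L)).round(4),(y@(w-L)).round(4))
im=c['color']; h=cv2.cvtColor(im,cv2.COLOR_BGR2HSV); m=cv2.inRange(h,(150,60,120),(175,200,255))
cs,_=cv2.findContours(m,0,2)
for q in cs:
    if cv2.contourArea(q)>100:
        b=cv2.boxPoints(cv2.minAreaRect(q)); print('pink',[ray(c,*p,0)[:2].round(3).tolist() for p in b],[ray(c,*p,.066)[:2].round(3).tolist() for p in b])
```

```text
rail [0.70800167 0.01103468] [0.73688645 0.22632713] 0.21722147688237892
yaw -0.13336889757620474
cheekL [0.6296 0.0145] rel rail -0.0782 -0.0069
cheekR [0.6566 0.242 ] rel rail -0.0816 0.2221
wallBL [7.542e-01 2.000e-04] rel rail 0.0472 -0.0046
wallBR [0.7776 0.2311] rel rail 0.0397 0.2274
beamL [0.7517 0.0613] rel rail 0.0366 0.0556
beamR [0.7704 0.2266] rel rail 0.0332 0.222
black [0.559  0.0548] rel rail -0.1535 0.0236
orange [0.55   0.1011] rel rail -0.1686 0.0683
green [0.5517 0.1404] rel rail -0.1721 0.1075
blue [0.5744 0.1794] rel rail -0.1548 0.1491
white [0.5632 0.2244] rel rail -0.1719 0.1922
blackb [0.6516 0.0421] rel rail -0.06 0.0232
orangeb [0.6617 0.0849] rel rail -0.0557 0.0671
greenb [0.6519 0.1292] rel rail -0.0713 0.1097
blueb [0.6771 0.1629] rel rail -0.0509 0.1464
whiteb [0.6558 0.2167] rel rail -0.0791 0.1969
pink [[0.349, 0.095], [0.237, 0.078], [0.225, 0.206], [0.337, 0.216]] [[0.431, 0.111], [0.328, 0.095], [0.318, 0.213], [0.42, 0.221]]
pink [[0.375, -0.099], [0.172, -0.09], [0.21, -0.03], [0.404, -0.045]] [[0.455, -0.068], [0.269, -0.06], [0.304, -0.005], [0.482, -0.018]]
pink [[0.212, 0.239], [0.018, 0.313], [0.08, 0.355], [0.262, 0.28]] [[0.305, 0.243], [0.127, 0.311], [0.184, 0.35], [0.352, 0.281]]
```

Call:
play_rows(
  steps=[
    [0, 0, 0.09, 16, 20, 0, 1],
    [0, 0, 0.09, 16, 20, 0, 1],
    [0, 0, 0.09, 16, 20, 0, 1],
    [0, 0, 0.09, 16, 20, 0, 1],
    [0, 0, 0.09, 16, 20, 0, 1],
    [0, 0, 0.09, 16, 20, 0, 1],
    [0, 0, 0.09, 16, 20, 0, 1],
    [0, 0, 0.09, 16, 20, 0, 1],
  ],
)

```text
time: 0.97
ee_pos: [0.3549, -0.4749, 0.2314]
tcp_rot: [-0.508, 0.861, -0.0, 0.0]
ft_force: [1.0, 0.1, 0.2]
finger_gap: 1.001
grasp_force: 0.0
```

Call:
play_rows(
  steps=[
    [0, 0, 0.09, 16, 20, 0, 1],
    [0, 0, 0.09, 16, 20, 0, 1],
    [0, 0, 0.09, 16, 20, 0, 1],
    [0, 0, 0.09, 16, 20, 0, 1],
    [0, 0, 0, 16, 20, 0, 1],
    [0, 0, 0, 6, 16, 0, 1],
    [0, 0, 0, 0, 0, 0, 1],
    [0, 0, 0, 0, 0, 0, 1],
  ],
)

```text
time: 1.63
ee_pos: [0.4407, -0.3592, 0.2315]
tcp_rot: [-0.653, 0.757, -0.0, 0.0]
ft_force: [-0.2, 0.8, -0.9]
finger_gap: 1.004
grasp_force: 0.0
```

Run:
```python
from h import *
c=cap('wrist','w1.png'); s=env.get_state(); print(s['ee_pos'],R.from_quat(s['tcp_rot']).as_matrix().round(4).tolist(),s['joint_pos'].round(2),c['eye'])
h=cv2.cvtColor(c['color'],cv2.COLOR_BGR2HSV)
red=(((h[...,0]<8)|(h[...,0]>172))&(h[...,1]>150)&(h[...,2]>90)).astype(np.uint8)
k,l,st,ce=cv2.connectedComponentsWithStats(red); i=1+st[1:,4].argmax()
b=cv2.boxPoints(cv2.minAreaRect(np.argwhere(l==i)[:,::-1].astype(np.float32))); print(b.tolist(),[ray(c,*p,.037)[:2].round(4).tolist() for p in b])
```

```text
[ 0.44033671 -0.3597284   0.23140019] [[-0.1474, -0.9891, 0.0], [-0.9891, 0.1474, -0.0001], [0.0001, -0.0, -1.0]] [-0.34  0.18 -0.23  0.   -1.16  0.19] [ 0.4301639  -0.42945292  0.37440797]
[[308.0, 117.0], [323.0, 117.0], [323.0, 291.0], [308.0, 291.0]] [[0.4387, -0.4425], [0.4262, -0.4407], [0.449, -0.2844], [0.4632, -0.2865]]
```

View pics/w1.png

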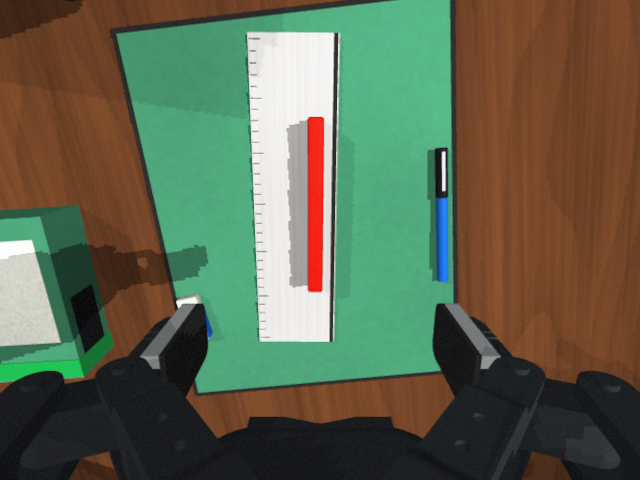

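The wrist view shows the ruler centred in view, with the red bar from (308,117) to (323,291), clear of the pen and eraser. The bar centre works out at (0.444, -0.3635), aligned with the fingers. Descending to grasp.

Call:
play_rows(
  steps=[
    [0, 0, 0, 4, -4, -30, 1],
    [0, 0, 0, 0, 0, -35, 1],
    [0, 0, 0, 0, 0, -35, 1],
    [0, 0, 0, 0, 0, -35, 1],
    [0, 0, 0, 0, 0, -35, 1],
    [0, 0, 0, 0, 0, -30, 1],
    [0, 0, 0, 0, 0, -20, 1],
    [0, 0, 0, 0, 0, 0, 1],
  ],
)

```text
time: 2.35
ee_pos: [0.4407, -0.3635, 0.0068]
tcp_rot: [-0.652, 0.758, 0.004, -0.002]
ft_force: [-0.7, 0.1, -0.1]
finger_gap: 1.004
grasp_force: 0.0
```

Call:
play_rows(
  steps=[
    [0, 0, 0, 0, 0, 0, 0],
    [0, 0, 0, 0, 0, 0, 0],
    [0, 0, 0, 0, 0, 0, 0],
    [0, 0, 0, 0, 0, 0, 0],
    [0, 0, 0, 0, 0, 0, 0],
    [0, 0, 0, 0, 0, 0, 0],
    [0, 0, 0, 0, 0, 0, 0],
    [0, 0, 0, 0, 0, 0, 0],
  ],
)

```text
time: 3.02
ee_pos: [0.4448, -0.3642, 0.0125]
tcp_rot: [-0.653, 0.758, -0.001, 0.0]
ft_force: [-2.6, 1.4, 7.5]
finger_gap: 0.155
grasp_force: 60.3
```

Call:
play_rows(
  steps=[
    [0, 0, 0, 0, 0, 10, 0],
    [0, 0, 0, 0, 0, 20, 0],
    [0, 0, 0, 0, 0, 25, 0],
    [0, 0, 0, 0, 0, 25, 0],
    [0, 0, 0, 0, 0, 25, 0],
    [0, 0, 0, 0, 0, 25, 0],
    [0, 0, 0, 0, 0, 20, 0],
    [0, 0, 0, 0, 0, 0, 0],
  ],
)

```text
time: 3.68
ee_pos: [0.4461, -0.365, 0.1666]
tcp_rot: [-0.653, 0.758, -0.003, 0.001]
ft_force: [1.8, -0.1, -1.7]
finger_gap: 0.151
grasp_force: 59.1
```

Run:
```python
from h import *
c=cap('scene'); h=cv2.cvtColor(c['color'],cv2.COLOR_BGR2HSV)
m=cv2.inRange(h,(95,60,40),(115,255,255)); m[:,:430]=0; m[:200]=0;m[300:]=0;m[:,520:]=0
k,l,st,ce=cv2.connectedComponentsWithStats(m); i=1+st[1:,4].argmax(); x,y,w,hh,_=st[i]; print('mug',st[i],ray(c,x+w/2,y+hh,0),ray(c,x+10,y+12,.092),ray(c,x+w-4,y+12,.092),ray(c,x+w/2,y,.092))
print('mouse',ray(c,490,287,0),ray(c,495,318,0))
for p in((293,233),(307,231),(363,233),(410,237),(436,220)): print('pink base',p,ray(c,*p,0))
s=env.get_state(); print(s['ee_pos'],s['ft_force'],s['finger_gap'],s['grasp_force'])
```

```text
mug [ 463  215   42   53 1700] [0.39113431 0.39668322 0.        ] [0.36797387 0.35251749 0.092     ] [0.34874719 0.41288974 0.092     ] [0.313744   0.37360529 0.092     ]
mouse [0.45150121 0.41303251 0.        ] [5.43325626e-01 4.27530609e-01 1.11022302e-16]
pink base (293, 233) [ 0.40167973 -0.06454797  0.        ]
pink base (307, 231) [ 3.83562426e-01 -3.39894172e-02 -1.11022302e-16]
pink base (363, 233) [0.34907066 0.10088513 0.        ]
pink base (410, 237) [0.32939033 0.21508666 0.        ]
pink base (436, 220) [0.23963936 0.26773169 0.        ]
[ 0.44522895 -0.36429931  0.16417255] [ 0.09582736 -0.16646313 -2.44187438] 0.14867076460905482 59.06636953353882
```

Call:
play_rows(
  steps=[
    [0, 0, 0, 1, 10, 0, 0],
    [0, 0, 0, 2, 22, 0, 0],
    [0, 0, 0, 2, 34, 0, 0],
    [0, 0, 0, 2, 34, 0, 0],
    [0, 0, 0, 2, 34, 0, 0],
    [0, 0, 0, 2, 34, 0, 0],
    [0, 0, 0, 2, 34, 0, 0],
    [0, 0, 0, 2, 34, 0, 0],
  ],
)

```text
time: 4.4
ee_pos: [0.4576, -0.126, 0.16]
tcp_rot: [-0.652, 0.758, 0.001, -0.001]
ft_force: [0.7, 0.8, -2.8]
finger_gap: 0.151
grasp_force: 59.0
```

Call:
play_rows(
  steps=[
    [0, 0, 0.002, 2, 34, 0, 0],
    [0, 0, 0.002, 2, 34, 0, 0],
    [0, 0, 0.002, 2, 34, 0, 0],
    [0, 0, 0.002, 2, 34, 0, 0],
    [0, 0, 0.002, 2, 34, 0, 0],
    [0, 0, 0.002, 0, 34, 0, 0],
    [0, 0, 0.002, 0, 34, 0, 0],
    [0, 0, 0.002, 0, 22, 0, 0],
  ],
)

```text
time: 5.07
ee_pos: [0.4679, 0.1345, 0.1601]
tcp_rot: [-0.659, 0.752, 0.0, -0.001]
ft_force: [0.9, 0.2, -3.4]
finger_gap: 0.151
grasp_force: 59.0
```

Call:
play_rows(
  steps=[
    [0, 0, 0, 0, 15, 0, 0],
    [0, 0, 0, 0, 6, 0, 0],
    [0, 0, 0, 0, 0, -20, 0],
    [0, 0, 0, 0, 0, -30, 0],
    [0, 0, 0, 0, 0, -20, 0],
    [0, 0, 0, 0, 0, 0, 0],
    [0, 0, 0, 0, 0, 0, 0],
    [0, 0, 0, 0, 0, 0, 0],
  ],
)

```text
time: 5.73
ee_pos: [0.4696, 0.153, 0.092]
tcp_rot: [-0.659, 0.753, -0.0, 0.0]
ft_force: [-0.4, -0.2, -2.2]
finger_gap: 0.15
grasp_force: 59.1
```

Run:
```python
from h import *
c=cap('wrist','w2.png'); s=env.get_state(); print(s['ee_pos'],R.from_quat(s['tcp_rot']).as_matrix().round(4).tolist(),c['eye'],s['ft_force'])
sc=cap('scene','s2.png'); cv2.imwrite('pics/s2c.png',cv2.resize(sc['color'][180:390,230:440],None,fx=2.8,fy=2.8,interpolation=cv2.INTER_CUBIC))
```

```text
[0.46990292 0.15332057 0.09247721] [[-0.1325, -0.9912, 0.0014], [-0.9912, 0.1325, 0.0007], [-0.0009, -0.0013, -1.0]] [0.46001359 0.08262865 0.23498847] [-0.25776596 -0.24567364 -2.53278642]
```

View pics/w2.png

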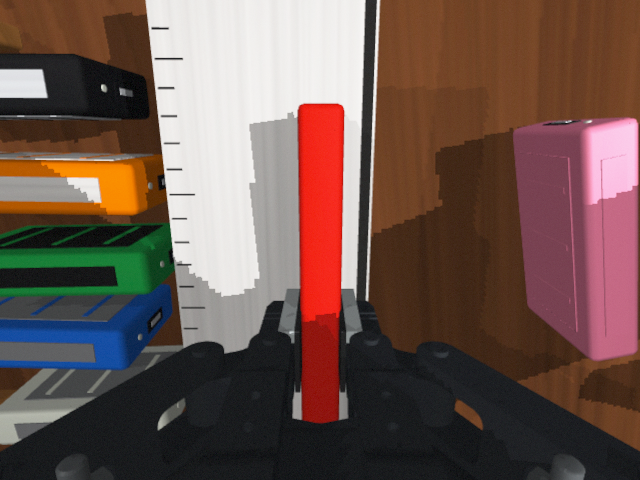

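View pics/s2c.png

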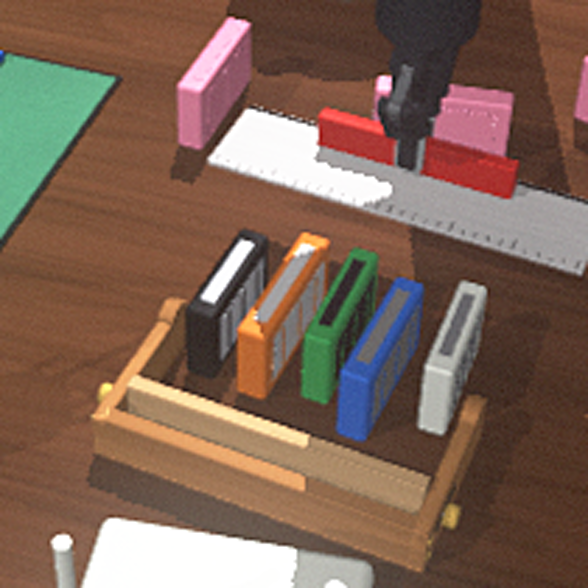

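The wrist view shows the ruler held squarely with its edge clear of the drive fronts, and the pink decoy is behind it. The scene crop shows the edge running from (210,160) to (580,270) ahead of all five drives. Now checking how parallel it is to the rail.

Run:
```python
from h import *
c=cap('scene')
f=lambda x,y,z: ray(c,230+x/2.8,180+y/2.8,z)[:2]
yaw=lambda a,b: -np.arctan2(*(b-a))
a,b=f(210,161,.085),f(580,271,.085); print('edge',a,b,yaw(a,b),np.linalg.norm(b-a))
L,Rr=f(135,377,.048),f(428,479,.048); print('rail',L,Rr,yaw(L,Rr))
# refine rail upper edge: max vertical gradient along columns
g=cv2.GaussianBlur(cv2.cvtColor(c['color'],cv2.COLOR_BGR2GRAY),(0,0),.8).astype(float); P=[]
for u in range(280,384,2):
    v0=180+(377+(u-(230+135/2.8))*2.8*102/293)/2.8
    r=np.arange(int(v0)-4,int(v0)+5); d=g[r+1,u]-g[r-1,u]; j=d.argmax(); P.append((u,r[j]))
P=np.array(P,float)
w=np.array([ray(c,*p,.048)[:2] for p in P]); vx,vy,x0,y0=cv2.fitLine(w.astype(np.float32),cv2.DIST_HUBER,0,.01,.01).ravel(); print('fit rail yaw',-np.arctan(vx/vy),x0,y0, len(P))
u=np.array([vy,-vx])*np.sign(vy); print('resid mm',((w-[x0,y0])@u*1e3).round(1).tolist())
P=[]
for uu in range(306,430,2):
    v0=180+(161+(uu-305)*2.8*110/370)/2.8
    r=np.arange(int(v0)-4,int(v0)+5); d=g[r-1,uu]-g[r+1,uu]; P.append((uu,r[d.argmax()]))
w=np.array([ray(c,*p,.085)[:2] for p in P]); vx,vy,x0,y0=cv2.fitLine(w.astype(np.float32),cv2.DIST_HUBER,0,.01,.01).ravel(); print('fit edge yaw',-np.arctan(vx/vy),x0,y0)
```

```text
edge [0.50954322 0.00214554] [0.54893912 0.29565164] -0.13342764171341578 0.29613825846514535
rail [0.70999963 0.01201814] [0.73741588 0.22554824] -0.12769660424697898
fit rail yaw -0.12701139 0.72139573 0.121311836 52
resid mm [-0.4, 0.3, 1.0, -0.6, 0.1, 0.8, -0.8, -0.1, 0.6, -1.0, -0.3, 0.4, -1.2, -0.5, 0.3, 1.0, -0.6, 0.1, 0.8, -0.8, -0.1, 0.6, -1.0, -0.3, 0.4, -1.2, -0.5, 0.2, 0.9, -0.7, 0.0, 0.7, 1.4, -0.2, 0.5, 1.2, -0.3, 0.4, 1.0, -0.5, 0.2, 0.9, -0.7, -0.0, 0.7, -0.9, -0.2, 0.5, -1.0, -0.4, 0.3, -1.2]
fit edge yaw -0.14599177 0.5315985 0.14688268
```

Call:
play_rows(
  steps=[
    [0, 0, 0.008, 0, 0, -10, 0],
    [0, 0, 0, 0, 0, -20, 0],
    [0, 0, 0, 0, 0, -20, 0],
    [0, 0, 0, 0, 0, -15, 0],
    [0, 0, 0, 0, 0, -8, 0],
    [0, 0, 0, 0, 0, 0, 0],
    [0, 0, 0, 0, 0, 0, 0],
    [0, 0, 0, 0, 0, 0, 0],
  ],
)

```text
time: 6.55
ee_pos: [0.47, 0.1536, 0.0194]
tcp_rot: [-0.662, 0.75, -0.0, 0.001]
ft_force: [-0.1, 0.3, -2.9]
finger_gap: 0.147
grasp_force: 59.0
```

Call:
play_rows(
  steps=[
    [0, 0, 0, 2, -0.26, 0, 0],
    [0, 0, 0, 2, -0.26, 0, 0],
    [0, 0, 0, 2, -0.26, 0, 0],
    [0, 0, 0, 2, -0.26, 0, 0],
    [0, 0, 0, 2, -0.26, 0, 0],
    [0, 0, 0, 0, 0, 0, 0],
    [0, 0, 0, 0, 0, 0, 0],
    [0, 0, 0, 0, 0, 0, 0],
  ],
)

```text
time: 7.22
ee_pos: [0.4791, 0.1517, 0.0182]
tcp_rot: [-0.662, 0.75, 0.0, -0.0]
ft_force: [-0.6, 1.2, -3.2]
finger_gap: 0.149
grasp_force: 59.0
```

Call:
play_rows(
  steps=[
    [0, 0, 0, 2, -0.26, 0, 0],
    [0, 0, 0, 2, -0.26, 0, 0],
    [0, 0, 0, 2, -0.26, 0, 0],
    [0, 0, 0, 2, -0.26, 0, 0],
    [0, 0, 0, 2, -0.26, 0, 0],
    [0, 0, 0, 2, -0.26, 0, 0],
    [0, 0, 0, 2, -0.26, 0, 0],
    [0, 0, 0, 2, -0.26, 0, 0],
  ],
)

```text
time: 7.88
ee_pos: [0.4943, 0.1491, 0.018]
tcp_rot: [-0.661, 0.75, 0.0, -0.001]
ft_force: [-4.3, 0.5, 0.3]
finger_gap: 0.15
grasp_force: 59.5
```

Call:
play_rows(
  steps=[
    [0, 0, 0, 2, -0.26, 0, 0],
    [0, 0, 0, 2, -0.26, 0, 0],
    [0, 0, 0, 2, -0.26, 0, 0],
    [0, 0, 0, 2, -0.26, 0, 0],
    [0, 0, 0, 2, -0.26, 0, 0],
    [0, 0, 0, 2, -0.26, 0, 0],
    [0, 0, 0, 2, -0.26, 0, 0],
    [0, 0, 0, 2, -0.26, 0, 0],
  ],
)

```text
time: 8.55
ee_pos: [0.5092, 0.1467, 0.0178]
tcp_rot: [-0.661, 0.75, 0.001, -0.002]
ft_force: [-8.9, 1.1, 0.9]
finger_gap: 0.15
grasp_force: 59.8
```

Call:
play_rows(
  steps=[
    [0, 0, 0, 1.5, -0.2, 0, 0],
    [0, 0, 0, 1.5, -0.2, 0, 0],
    [0, 0, 0, 1.5, -0.2, 0, 0],
    [0, 0, 0, 1.5, -0.2, 0, 0],
    [0, 0, 0, 1.5, -0.2, 0, 0],
    [0, 0, 0, 0, 0, 0, 0],
    [0, 0, 0, 0, 0, 0, 0],
    [0, 0, 0, 0, 0, 0, 0],
  ],
)

```text
time: 9.22
ee_pos: [0.5167, 0.1455, 0.0177]
tcp_rot: [-0.661, 0.75, 0.001, -0.002]
ft_force: [-7.7, 0.6, 1.0]
finger_gap: 0.15
grasp_force: 59.7
```

Run:
```python
from h import *
sc=cap('scene'); cv2.imwrite('pics/s3c.png',cv2.resize(sc['color'][220:370,260:410],None,fx=4,fy=4,interpolation=cv2.INTER_CUBIC))
s=env.get_state(); print(s['ee_pos'],s['ft_force'],s['torque'])
```

```text
[0.51671521 0.14553316 0.01771828] [-8.17694126 -0.03773541  1.05054483] [ 0.04577334  2.54437503 -0.02996543]
```

View pics/s3c.png

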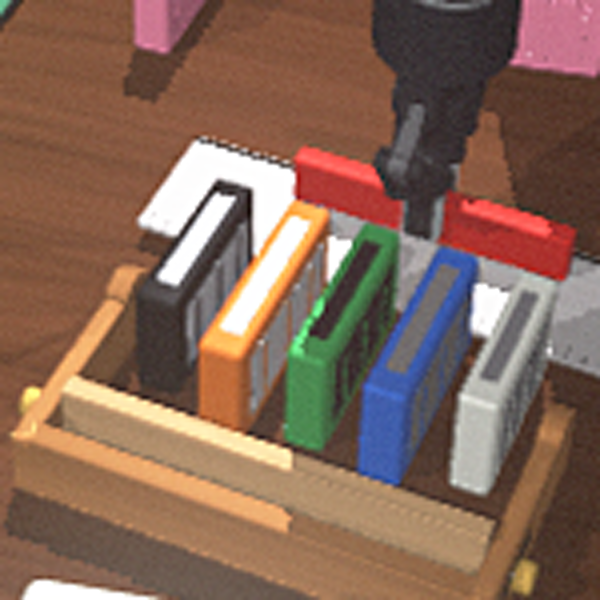

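All five fronts now stand on the ruler edge, upright, with the rears still short of the rail (strip at (65,385)–(490,525)). Estimating the remaining gap from the rear top corners.

Run:
```python
from h import *
c=cap('scene'); f=lambda x,y,z: ray(c,260+x/4,220+y/4,z)[:2]
L,Rr=f(75,380,.048),f(492,523,.048); y=(Rr-L)/np.linalg.norm(Rr-L); x=np.array([y[1],-y[0]]); print(L,Rr,x)
for n,p,q in (('black',(163,290),(233,181)),('orange',(222,347),(312,205)),('green',(308,360),(380,225)),('blue',(382,388),(459,250)),('white',(475,400),(540,275))):
    a,b=f(*p,.066),f(*q,.066); print(n,'rear',(x@(a-L)).round(4),'front',(x@(b-L)).round(4))
s=env.get_state(); print('edge',x@(s['ee_pos'][:2]+.06*np.array([.9917,-.1285])-L))
```

```text
[0.71057181 0.01334041] [0.73660846 0.2256504 ] [ 0.99256409 -0.12172316]
black rear -0.0575 front -0.1464
orange rear -0.0341 front -0.1464
green rear -0.0433 front -0.1468
blue rear -0.0411 front -0.1461
white rear -0.0521 front -0.1458
edge -0.14849584015026063
```

Call:
play_rows(
  steps=[
    [0, 0, 0, 2, -0.26, 0, 0],
    [0, 0, 0, 2, -0.26, 0, 0],
    [0, 0, 0, 2, -0.26, 0, 0],
    [0, 0, 0, 2, -0.26, 0, 0],
    [0, 0, 0, 2, -0.26, 0, 0],
    [0, 0, 0, 2, -0.26, 0, 0],
    [0, 0, 0, 2, -0.26, 0, 0],
    [0, 0, 0, 2, -0.26, 0, 0],
  ],
)

```text
time: 9.98
ee_pos: [0.5323, 0.1434, 0.0177]
tcp_rot: [-0.661, 0.75, 0.001, -0.002]
ft_force: [-10.1, 1.7, 3.4]
finger_gap: 0.15
grasp_force: 60.0
```

Call:
play_rows(
  steps=[
    [0, 0, 0, 1, -0.13, 0, 0],
    [0, 0, 0, 1, -0.13, 0, 0],
    [0, 0, 0, 1, -0.13, 0, 0],
    [0, 0, 0, 1, -0.13, 0, 0],
    [0, 0, 0, 1, -0.13, 0, 0],
    [0, 0, 0, 1, -0.13, 0, 0],
    [0, 0, 0, 1, -0.13, 0, 0],
    [0, 0, 0, 1, -0.13, 0, 0],
  ],
)

```text
time: 10.65
ee_pos: [0.5402, 0.1424, 0.0177]
tcp_rot: [-0.661, 0.75, 0.001, -0.002]
ft_force: [-9.5, 1.9, 4.1]
finger_gap: 0.154
grasp_force: 60.1
```

Call:
play_rows(
  steps=[
    [0, 0, 0, 0.4, -0.05, 0, 0],
    [0, 0, 0, 0.4, -0.05, 0, 0],
    [0, 0, 0, 0.4, -0.05, 0, 0],
    [0, 0, 0, 0.4, -0.05, 0, 0],
    [0, 0, 0, 0.4, -0.05, 0, 0],
    [0, 0, 0, 0, 0, 0, 0],
    [0, 0, 0, 0, 0, 0, 0],
    [0, 0, 0, 0, 0, 0, 0],
  ],
)

```text
time: 11.32
ee_pos: [0.5422, 0.1422, 0.0177]
tcp_rot: [-0.661, 0.75, 0.001, -0.002]
ft_force: [-9.9, 0.4, 2.7]
finger_gap: 0.153
grasp_force: 60.0
```

Call:
play_rows(
  steps=[
    [0, 0, 0, 0.3, -0.04, 0, 0],
    [0, 0, 0, 0.3, -0.04, 0, 0],
    [0, 0, 0, 0.3, -0.04, 0, 0],
    [0, 0, 0, 0.3, -0.04, 0, 0],
    [0, 0, 0, 0.3, -0.04, 0, 0],
    [0, 0, 0, 0, 0, 0, 0],
    [0, 0, 0, 0, 0, 0, 0],
    [0, 0, 0, 0, 0, 0, 0],
  ],
)

```text
time: 11.98
ee_pos: [0.5437, 0.142, 0.0177]
tcp_rot: [-0.661, 0.75, 0.001, -0.002]
ft_force: [-9.1, 0.7, 3.8]
finger_gap: 0.152
grasp_force: 60.0
```

Run:
```python
from h import *
c=cap('scene'); cv2.imwrite('pics/s4c.png',cv2.resize(c['color'][270:370,260:400],None,fx=5.5,fy=5.5,interpolation=cv2.INTER_CUBIC))
s=env.get_state(); print(s['ee_pos'],s['ft_force'])
```

```text
[0.54371486 0.14200264 0.01770548] [-9.22173105  0.91185844  3.4603964 ]
```

View pics/s4c.png

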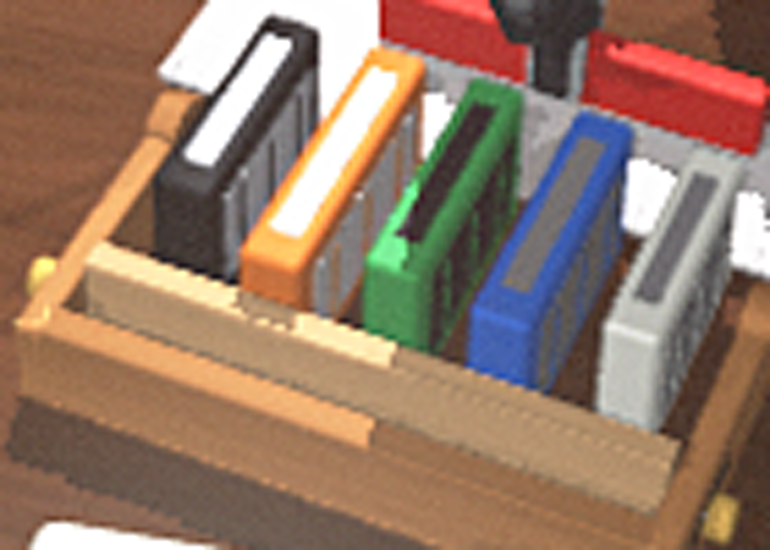

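Orange is clearly the longest, with its rear at (275,260) just short of the rail strip. I'll creep in now.

Call:
play_rows(
  steps=[
    [0, 0, 0, 0.2, -0.025, 0, 0],
    [0, 0, 0, 0.2, -0.025, 0, 0],
    [0, 0, 0, 0.2, -0.025, 0, 0],
    [0, 0, 0, 0.2, -0.025, 0, 0],
    [0, 0, 0, 0.2, -0.025, 0, 0],
    [0, 0, 0, 0, 0, 0, 0],
    [0, 0, 0, 0, 0, 0, 0],
    [0, 0, 0, 0, 0, 0, 0],
  ],
)

```text
time: 12.7
ee_pos: [0.5443, 0.1419, 0.0177]
tcp_rot: [-0.661, 0.75, 0.001, -0.002]
ft_force: [-10.8, 1.7, 4.1]
finger_gap: 0.15
grasp_force: 60.2
```

Call:
play_rows(
  steps=[
    [0, 0, 0, 0.1, -0.013, 0, 0],
    [0, 0, 0, 0.1, -0.013, 0, 0],
    [0, 0, 0, 0.1, -0.013, 0, 0],
    [0, 0, 0, 0.1, -0.013, 0, 0],
    [0, 0, 0, 0.1, -0.013, 0, 0],
    [0, 0, 0, 0, 0, 0, 0],
    [0, 0, 0, 0, 0, 0, 0],
    [0, 0, 0, 0, 0, 0, 0],
  ],
)

```text
time: 13.37
ee_pos: [0.5444, 0.1419, 0.0177]
tcp_rot: [-0.661, 0.75, 0.001, -0.003]
ft_force: [-13.4, 4.3, 5.7]
finger_gap: 0.148
grasp_force: 60.4
```

Call:
play_rows(
  steps=[
    [0, 0, 0, 0.1, -0.013, 0, 0],
    [0, 0, 0, 0.1, -0.013, 0, 0],
    [0, 0, 0, 0.1, -0.013, 0, 0],
    [0, 0, 0, 0.1, -0.013, 0, 0],
    [0, 0, 0, 0, 0, 0, 0],
    [0, 0, 0, 0, 0, 0, 0],
    [0, 0, 0, 0, 0, 0, 0],
    [0, 0, 0, 0, 0, 0, 0],
  ],
)

```text
time: 14.03
ee_pos: [0.5444, 0.1419, 0.0176]
tcp_rot: [-0.661, 0.75, 0.001, -0.003]
ft_force: [-15.6, 3.7, 6.3]
finger_gap: 0.148
grasp_force: 60.5
```

Run:
```python
from h import *
F=[]
for i in range(4):
    c=cap('scene'); s=env.get_state(); F.append(s['ft_force'])
print(np.mean(F,0),s['torque'],s['ee_pos'])
cv2.imwrite('pics/s5c.png',cv2.resize(c['color'][270:370,260:400],None,fx=5.5,fy=5.5,interpolation=cv2.INTER_CUBIC))
```

```text
[-14.85870614   4.54004064   6.2826073 ] [ 1.57143755  5.2461178  -0.17164378] [0.54444037 0.14191457 0.01762377]
```

View pics/s5c.png

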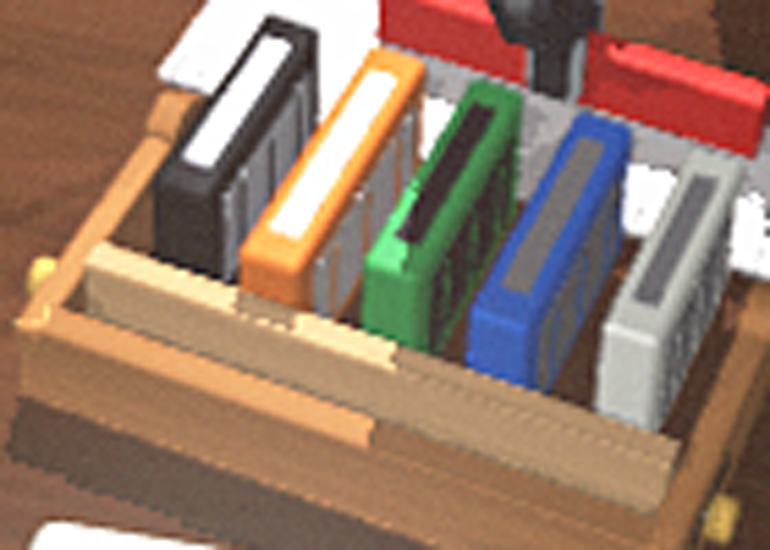

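The wrist is blocked: the TCP stayed at 0.5444 through 0.9 mm of commands, and the force rose by about 6 N. The picture shows orange at the rail. A quick check of the front line before withdrawing.

Run:
```python
from h import *
c=cap('scene'); f=lambda x,y,z: ray(c,260+x/5.5,270+y/5.5,z)[:2]
x=np.array([.9915,-.13]); L=np.array([.7214,.1213])
for n,q in (('black',(298,20)),('orange',(405,53)),('green',(502,86)),('blue',(612,118)),('white',(723,155))): print(n,(x@(f(*q,.066)-L)).round(4))
print('orange rear',x@(f(275,256,.066)-L), env.get_state()['ft_force'])
```

```text
black -0.1159
orange -0.1163
green -0.1152
blue -0.1166
white -0.1157
orange rear -0.0036477844888098718 [-14.92554503   3.8903392    6.45002059]
```

The fronts are in line within 1.5 mm. Withdrawing.

Call:
play_rows(
  steps=[
    [0, 0, 0, -1, 0.13, 0, 0],
    [0, 0, 0, -3, 0.4, 0, 0],
    [0, 0, 0, -8, 1, 0, 0],
    [0, 0, 0, -12, 1.6, 0, 0],
    [0, 0, 0, -15, 2, 0, 0],
    [0, 0, 0, -15, 2, 0, 0],
    [0, 0, 0, -12, 1.6, 0, 0],
    [0, 0, 0, -6, 0.8, 0, 0],
  ],
)

```text
time: 14.95
ee_pos: [0.4747, 0.1523, 0.0184]
tcp_rot: [-0.662, 0.75, 0.0, -0.0]
ft_force: [-1.2, -0.1, -3.0]
finger_gap: 0.152
grasp_force: 59.2
```

Call:
play_rows(
  steps=[
    [0, 0, 0, 0, 0, 10, 0],
    [0, 0, 0, 0, 0, 20, 0],
    [0, 0, 0, 0, 0, 28, 0],
    [0, 0, 0, 0, 0, 28, 0],
    [0, 0, 0, 0, 0, 28, 0],
    [0, 0, 0, 0, 0, 20, 0],
    [0, 0, 0, 0, 0, 10, 0],
    [0, 0, 0, 0, 0, 0, 0],
  ],
)

```text
time: 15.62
ee_pos: [0.4774, 0.1532, 0.1646]
tcp_rot: [-0.662, 0.75, -0.0, 0.002]
ft_force: [0.5, -0.2, -3.6]
finger_gap: 0.149
grasp_force: 59.4
```

Call:
play_rows(
  steps=[
    [0, 0, 0, 0, -10, 0, 0],
    [0, 0, 0, 0, -22, 0, 0],
    [0, 0, 0, -2, -34, 0, 0],
    [0, 0, 0, -2, -34, 0, 0],
    [0, 0, 0, -2, -34, 0, 0],
    [0, 0, 0, -2, -34, 0, 0],
    [0, 0, 0, -2, -34, 0, 0],
    [0, 0, 0, -2, -34, 0, 0],
  ],
)

```text
time: 16.28
ee_pos: [0.4624, -0.0857, 0.1604]
tcp_rot: [-0.662, 0.75, 0.001, -0.001]
ft_force: [1.5, -0.1, -3.5]
finger_gap: 0.151
grasp_force: 59.2
```

Call:
play_rows(
  steps=[
    [0, 0, -0.005, -2, -34, 0, 0],
    [0, 0, -0.005, -2, -34, 0, 0],
    [0, 0, -0.005, -2, -34, 0, 0],
    [0, 0, -0.005, -2, -34, 0, 0],
    [0, 0, 0, -2, -34, 0, 0],
    [0, 0, 0, -2, -34, 0, 0],
    [0, 0, 0, -2, -30, 0, 0],
    [0, 0, 0, 0, -18, 0, 0],
  ],
)

```text
time: 16.95
ee_pos: [0.448, -0.3382, 0.1596]
tcp_rot: [-0.653, 0.757, 0.002, -0.001]
ft_force: [1.3, -0.7, -2.2]
finger_gap: 0.15
grasp_force: 59.2
```

Call:
play_rows(
  steps=[
    [0, 0, 0, 0, -12, 0, 0],
    [0, 0, 0, 0, 0, 0, 0],
    [0, 0, 0, 0, 0, -20, 0],
    [0, 0, 0, 0, 0, -30, 0],
    [0, 0, 0, 0, 0, -30, 0],
    [0, 0, 0, 0, 0, -20, 0],
    [0, 0, 0, 0, 0, 0, 0],
    [0, 0, 0, 0, 0, 0, 0],
  ],
)

```text
time: 17.62
ee_pos: [0.4491, -0.3467, 0.061]
tcp_rot: [-0.654, 0.756, 0.002, -0.001]
ft_force: [0.1, 0.9, -1.1]
finger_gap: 0.15
grasp_force: 59.2
```

Run:
```python
from h import *
s=env.get_state(); print(s['ee_pos'],s['tcp_rot'],s['ft_force'])
sc=cap('scene'); c=cap('wrist'); sd=cap('side')
cv2.imwrite('pics/m6.png',np.hstack([sc['color'][160:400,60:460],cv2.resize(c['color'],(320,240))]))
```

```text
[ 0.44906866 -0.34674964  0.06103201] [-0.65434129  0.75619692  0.00163633 -0.00101316] [ 0.10025476  0.89284123 -1.08662643]
```

View pics/m6.png

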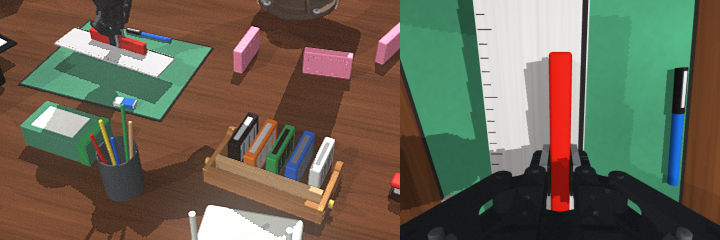

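The drives stand in line and the ruler is over the pad, clear of the pen and eraser. Setting it down.

Call:
play_rows(
  steps=[
    [0, 0, 0, -2, -8, 0, 0],
    [0, 0, 0, -2, -8, 0, 0],
    [0, 0, 0, 0, 0, -15, 0],
    [0, 0, 0, 0, 0, -15, 0],
    [0, 0, 0, 0, 0, -10, 0],
    [0, 0, 0, 0, 0, -5, 0],
    [0, 0, 0, 0, 0, -2, 0],
    [0, 0, 0, 0, 0, 0, 0],
  ],
)

```text
time: 18.43
ee_pos: [0.4461, -0.3639, 0.0153]
tcp_rot: [-0.654, 0.756, 0.0, -0.0]
ft_force: [0.0, 0.6, -2.7]
finger_gap: 0.149
grasp_force: 59.2
```

Call:
play_rows(
  steps=[
    [0, 0, 0, 0, 0, -0.5, 0],
    [0, 0, 0, 0, 0, -0.5, 0],
    [0, 0, 0, 0, 0, -0.5, 0],
    [0, 0, 0, 0, 0, 0, 0],
    [0, 0, 0, 0, 0, 0, 0],
    [0, 0, 0, 0, 0, 0, 0],
    [0, 0, 0, 0, 0, 0, 0],
    [0, 0, 0, 0, 0, 0, 0],
  ],
)

```text
time: 19.1
ee_pos: [0.4462, -0.3637, 0.0139]
tcp_rot: [-0.654, 0.756, -0.0, 0.0]
ft_force: [-0.2, -0.0, -2.8]
finger_gap: 0.152
grasp_force: 59.2
```

Call:
play_rows(
  steps=[
    [0, 0, 0, 0, 0, -0.5, 0],
    [0, 0, 0, 0, 0, -0.5, 0],
    [0, 0, 0, 0, 0, -0.5, 0],
    [0, 0, 0, 0, 0, 0, 0],
    [0, 0, 0, 0, 0, 0, 0],
    [0, 0, 0, 0, 0, 0, 0],
    [0, 0, 0, 0, 0, 0, 0],
    [0, 0, 0, 0, 0, 0, 0],
  ],
)

```text
time: 19.77
ee_pos: [0.4461, -0.3637, 0.0125]
tcp_rot: [-0.654, 0.756, -0.0, -0.0]
ft_force: [-1.0, 2.7, 5.9]
finger_gap: 0.151
grasp_force: 60.2
```

Call:
play_rows(
  steps=[
    [0, 0, 0, 0, 0, -0.3, 0],
    [0, 0, 0, 0, 0, 0, 0],
    [0, 0, 0, 0, 0, 0, 0],
    [0, 0, 0, 0, 0, 0, 0.4],
    [0, 0, 0, 0, 0, 0, 0.6],
    [0, 0, 0, 0, 0, 0, 0.6],
    [0, 0, 0, 0, 0, 0, 0.6],
    [0, 0, 0, 0, 0, 0, 0.6],
  ],
)

```text
time: 20.43
ee_pos: [0.4462, -0.3637, 0.0119]
tcp_rot: [-0.654, 0.756, 0.0, -0.0]
ft_force: [0.2, -0.1, 0.0]
finger_gap: 0.599
grasp_force: 0.0
```

Call:
play_rows(
  steps=[
    [0, 0, 0, 0, 0, 5, 0.6],
    [0, 0, 0, 0, 0, 15, 0.6],
    [0, 0, 0, 0, 0, 25, 0.6],
    [0, 0, 0, 0, 0, 30, 0.6],
    [0, 0, 0, 0, 0, 30, 0.6],
    [0, 0, 0, 0, 0, 30, 0.6],
    [0, 0, 0, 0, 0, 20, 0.6],
    [0, 0, 0, 0, 0, 0, 0.6],
  ],
)

```text
time: 21.1
ee_pos: [0.4484, -0.365, 0.1726]
tcp_rot: [-0.654, 0.756, -0.004, 0.001]
ft_force: [0.6, 0.1, -0.3]
finger_gap: 0.598
grasp_force: 0.0
```

Run:
```python
from h import *
s=env.get_state(); print(s['ee_pos'],s['ft_force'],s['finger_gap'])
sc=cap('scene'); c=cap('wrist')
cv2.imwrite('pics/m7.png',np.hstack([sc['color'][160:400,60:460],cv2.resize(c['color'],(320,240))]))
```

```text
[ 0.44840339 -0.3650337   0.17261841] [ 0.60731575  0.08428322 -0.31687542] 0.5983675636812167
```

View pics/m7.png

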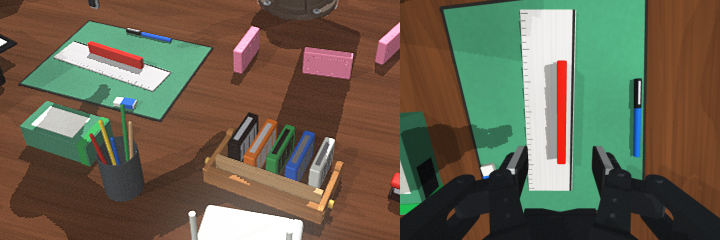

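The ruler lies flat on the pad and released, the drives are in line, and everything else is untouched. Handing in.

```bash
python3 -c "
from plant import env
print(env.job_done())"
```

```text
the job is handed in; nothing more can be done
None
```

The job is handed in, with no verdict returned: I pushed the row back until orange, the longest drive, bore on the rail at roughly 6 N, the front ends measured within about 1.5 mm of one line, and the ruler lies flat on the pad, let go.

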